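# Move the stock marker to empty

### The job

The jar has run out, so set the pantry's stock board to empty: put your fingertips inside the wooden ring and gently trace the groove with them, pushing the ring along from the full-jar picture round both bends until it sits against the end wall beside the outlined empty jar. The ring is only pushed, never lifted or tipped up, and stays flat in its groove the whole way; take your hand away at the end and leave the things standing around the board where they are.

Things in the scene. Friction and masses are not known exactly. Their poses are not given: they have to be found in the camera images.
- stock_board: Flat wooden stock board, 184 (x) x 264 (y) x 26 mm, fixed to the worktop; origin at the centre of its underside, z up. A Z-shaped groove 66 mm wide with closed ends is cut into its top: floor 8 mm above the origin, rims 26 mm, inside corners of the bends rounded to 10 mm radius. A filled-in jar picture is inlaid beside its start, an outlined empty jar beside its end.
- groove_start (a point): point on the groove's centre line and floor at the full-jar end, 33 mm from the end wall; (-48, 85, 8) mm in the board's frame. The groove runs straight from here to bend1, bend2 and end
- groove_bend1 (a point): centre line of the groove at the first bend, on its floor; (-48, 0, 8) mm in the board's frame
- groove_bend2 (a point): centre line of the groove at the second bend, on its floor; (48, 0, 8) mm in the board's frame
- groove_end (a point): centre line of the groove at the empty-jar end, on its floor, 33 mm from the end wall; (48, -85, 8) mm in the board's frame. A ring home against that wall has its centre 2 mm past this point
- marker_ring: Loose wooden ring, 60 g, 62 mm outside, 50 mm hole, 16 mm high; origin at the centre of its underside. Lies flat in the groove with 2 mm play each side, its top 2 mm below the rims: it can only be moved from inside its hole, where shut fingertips have about 7 to 14 mm of play all round. Starts on the first leg between groove_start and 45 mm short of the first bend; slides freely.
- salt_pot_near: dark open stoneware salt pot, 85 mm across, 28 high; origin under its centre; a bystander left of the board
- spice_near: square spice jar with black lid, 46x46x97 mm; origin under its centre; a bystander left of the board
- pinch_bowl_2: small white bowl, 68 mm across, 28 high; origin under its centre; a bystander right of the board
Things that resemble listed ones, but are neither listed nor needed, are in the scene too. There is more than one size of the marker_ring; the job needs the middle-sized.

How it is judged:
By the outcome, as a careful person would: the job done as asked, in the order asked, and still so for the second after the job is handed in, with the robot touching nothing.
It also fails if it takes over 45 s, if anything falls off the work surface, if the arm or the gripper's body presses on something with over 40 N, if the wrist force passes 120 N, or if a joint passes its speed limit or range.

### The arm

A 7-joint arm with a two-finger parallel gripper is mounted at the origin on a cart in front of the work surface, level with it; the furniture and walls round the work are solid. World frame = base frame: x ahead of the robot, y to its left, z up, the work surface at z = 0. Lengths are in m, angles in rad, forces in N, time in s.
With the tool pointing down it reaches from about 0.425 to 0.8 m from the base axis. Payload 8.3 kg.
Tool frame: the origin (TCP) lies midway between the tips of the shut fingers; the grasp point (between the pads) lies robot.pinch_z behind it (robot.pinch_z is the distance from the TCP to the grasp point, in m); z points along the fingers, y is the line along which they close (so a half turn about z gives the same grasp; the last joint's range is limited). The gripper opens to 85 mm and grips with 20 to 120 N. Pads are 22 mm wide; open, the fingers measure 114 mm over their backs; the gripper's body (76 mm by 85 mm) begins 54 mm behind the grasp point. The pads swing forward as they close: fully open they stand 13 mm farther back than shut.
Start: joints at [-1.246, 0.383, 0.016, 1.37, -0.006, 1.388, -0.046], TCP at [0.236, 0.579, 0.231] pointing down, gripper open.
Joint ranges: [-2.95, 2.95], [-0.25, 2.06], [-1.52, 1.56], [0.18, 2.33], [-1.44, 4.58], [0.02, 2.06], [-3.01, 3.01]. Speed limits (rad/s): [2.39, 2.39, 3.01, 3.01, 3.14, 3.14, 3.14].

### API

Orientations are given as a unit quaternion [x, y, z, w].
In Python, from rig import robot gives the robot as it stands.
- The arm moves only by the shell command python3 -m crank 'ROWS' [OPENING]. ROWS is JSON, a list of rows, each a list of 4 numbers: the shift along the tool's x, y, z in cm, then the turn about the tool's z in rad. In form: [[tx, ty, tz, roll], ...]. A call has exactly 5 rows; each row is the pose to reach, as a shift and turn from the pose commanded when the call began, along the tool's axes at that moment; what a row does not reach only later rows make up. A row lasts 1/12 s, in which the tool goes at most 41.7 mm and 7.16 degrees, less where a joint would pass 70% of its speed; a pose out of reach is approached as far as the arm can. A call with a gripper value outside its range is refused whole. OPENING is the opening, from -1 (shut) to 1 (fully open), set as the call begins (- or left out, the last holds). The fingers move at their own pace and stop on an object; the grip force is fixed at half the most. Time passes only in rows, so rows that repeat a pose let the fingers close, or fill a call up. It gives the time, the measured TCP pose, the force, the opening and the grip force at its end, in the units of the state.
- robot.state(): the state, without advancing time (a new reading comes with each control period).
- robot.snapshot(name): name is "scene" or "top" or "wrist"; returns a dict with "image" (384x512x3 uint8, blue, green, red), "fovy" (degrees; the focal length in pixels is half the picture's height over the tangent of half this angle, whatever the lens; pixels are square), "cx", "cy" (the principal point, pixels), "world_from_camera" (4x4, takes a point from camera to world coordinates). Camera axes: x right, y up, looking along -z (the intrinsics and any distortion apply to the point x, -y, -z); pixel columns grow to the right and rows downward; lengths in m; the calibration is good to about 2 mm. A picture is of the moment at which its call begins. There is no depth.
- robot.finish_job(): hands the job in; it is judged then, once.
Trained networks look in a picture, given as the dict that the camera call returned (one of the last four; its "shot" number tells which), for a name from the list of things; names that differ only in an ending like _2 or _b are one class to them, and where a whole thing is asked for, a point or a joint stands for the part that bears it (a point fixed in the world has none). Each returns a list of dicts, best first, with "score" (0 to 1); they miss things now and then, are a little off and sometimes report something else, mostly with a low value. They report only what shows in the picture. A call takes as long as a camera call. They do not tell look-alikes from the thing itself.
- robot.outline_of(picture, label): "mask" (384x512 bool, what is visible of it) and "rect" ([centre column, centre row, width, height] in pixels, round what is visible of it).
The state is a dict: "clock": time; "qpos": joint angles; "joint_velocities": joint speeds; "joint_torque": joint torques, N m; "ee_pos": TCP position; "orientation": TCP orientation; "force": force on the tool from outside, world axes, zero at the start; "moment": the same for the moment, N m; "finger_gap": finger opening in m; "grasp_force": force on a finger pad.
Only numpy, scipy, OpenCV 4.12 (cv2) and the standard library are available. Lean on these libraries where they do the work, as an engineer would, in place of code of your own. Each camera call takes 0.05 s, during which the arm holds its last target. There are 200 camera calls.

## Working session

There is one attempt and no reset: what is moved stays moved. The work goes in short steps, Python scripts to look and compute and a shell command to move; the robot and the scene stay as the last step left them, time stands still between calls to the robot, and variables do not carry over. Pictures are saved under pics/ and viewed, at most 10 in all, crops included, and the job is handed in when it is done.

```bash
mkdir -p pics
cat > h.py <<'E'
import numpy as np,cv2
from rig import robot
def K(s):
    f=s["image"].shape[0]/2/np.tan(np.radians(s["fovy"])/2); return f,s["cx"],s["cy"]
def to_world(s,u,v,z):
    f,cx,cy=K(s); T=np.array(s["world_from_camera"])
    d=T[:3,:3]@np.array([(u-cx)/f,-(v-cy)/f,-1]); o=T[:3,3]
    return o+d*(z-o[2])/d[2]
def to_pix(s,p):
    f,cx,cy=K(s); T=np.array(s["world_from_camera"]); c=T[:3,:3].T@(np.array(p)-T[:3,3])
    return np.array([cx+f*c[0]/-c[2],cy-f*c[1]/-c[2]])
E
python3 - <<'E'
from h import *
st=robot.state(); print({k:np.round(st[k],3) for k in("clock","ee_pos","orientation","finger_gap","force")},robot.pinch_z)
ims=[]
for n in("scene","top"):
    s=robot.snapshot(n); print(n,[k for k in s if k!="image"],s["fovy"],s["cx"],s["cy"],np.round(s["world_from_camera"],3).tolist())
    cv2.imwrite(f"pics/{n}0.png",cv2.resize(s["image"],(800,600),interpolation=cv2.INTER_CUBIC))
    for l in("stock_board","marker_ring"):
        for r in robot.outline_of(s,l): print(n,l,round(r["score"],2),np.round(r["rect"],1),np.round(to_world(s,*r["rect"][:2],.025),3))
E
```

```text
{'clock': np.float64(0.0), 'ee_pos': array([0.236, 0.578, 0.23 ]), 'orientation': array([ 0.193,  0.981, -0.001, -0.   ]), 'finger_gap': np.float64(0.085), 'force': array([ 0.231,  0.591, -0.237])} 0.0187
scene ['fovy', 'cx', 'cy', 'world_from_camera', 'shot'] 57.41292927232814 254.32532352771773 193.47937604639884 [[-0.574, 0.357, -0.737, -0.157], [-0.818, -0.278, 0.504, 0.5], [-0.025, 0.892, 0.452, 0.419], [0.0, 0.0, 0.0, 1.0]]
scene stock_board 0.9 [236.9 203.5 126.   68.6] [0.468 0.123 0.025]
scene marker_ring 0.62 [242.1 209.8  25.7  16.1] [0.436 0.13  0.025]
scene marker_ring 0.57 [279.  234.4  20.4  12. ] [0.306 0.126 0.025]
scene marker_ring 0.38 [236.5 201.4 120.3  69. ] [0.478 0.118 0.025]
top ['fovy', 'cx', 'cy', 'world_from_camera', 'shot'] 52.431784174172755 253.96991146646585 190.44245400128764 [[0.006, 0.999, -0.052, 0.416], [-1.0, 0.006, -0.007, 0.059], [-0.006, 0.052, 0.999, 1.184], [0.0, 0.0, 0.0, 1.0]]
top stock_board 0.62 [244.6 174.1 104.3  86. ] [0.525 0.095 0.025]
top marker_ring 0.68 [322.4 202.4  32.   24. ] [ 0.442 -0.137  0.025]
```

View pics/top0.png

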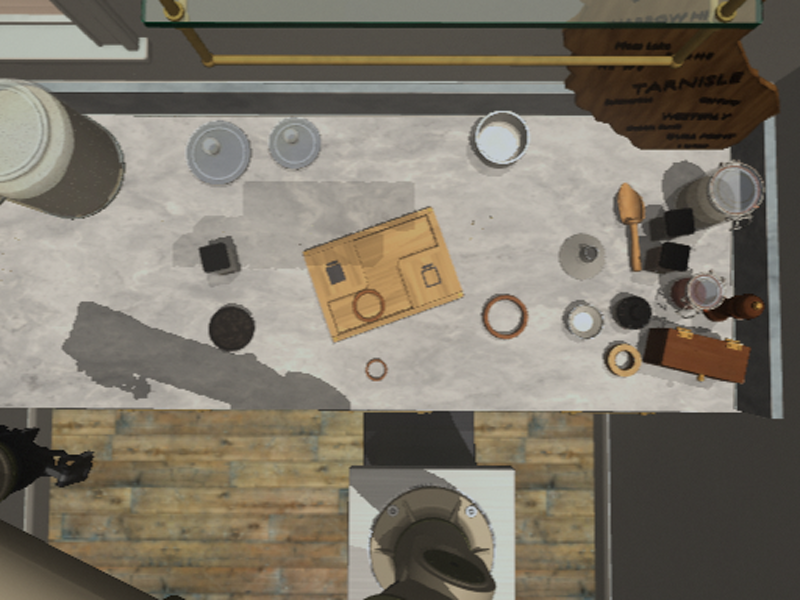

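View pics/scene0.png

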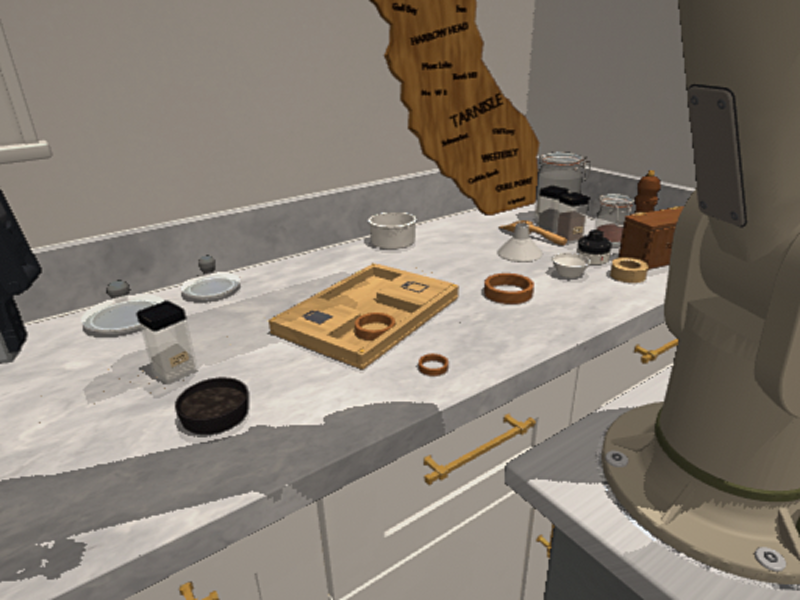

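Top view (800x600): the board's corners are about (303,252), (432,207), (464,296) and (336,342). The middle ring lies in the first leg at (368,305), and the end pocket is at the upper right, near (425,235). The scene view agrees, with the small and large rings lying off the board.

Run:
```python
from h import *
s=robot.snapshot("top")
im=s["image"]
C=np.array([[303,252],[432,207],[464,296],[336,342]])*.64
W=np.array([to_world(s,u,v,.026) for u,v in C])
# board-frame corners: left-top=(+x,+y), right-top=(+x,-y), (-x,-y), (-x,+y)
B=np.array([[92,132],[92,-132],[-92,-132],[-92,132]])/1000
c=W[:,:2].mean(0); H=(B.T@(W[:,:2]-c)); th=np.arctan2(H[0,1]-H[1,0],H[0,0]+H[1,1])
R=np.array([[np.cos(th),-np.sin(th)],[np.sin(th),np.cos(th)]])
print("c",c,"yaw",np.degrees(th),"res mm",np.round((W[:,:2]-c-B@R.T)*1000,1).tolist())
for n,p in dict(start=(-48,85),b1=(-48,0),b2=(48,0),end=(48,-85)).items(): print(n,np.round(c+R@np.array(p)/1000,3))
r=to_world(s,368*.64,305*.64,.024)[:2]; print("ring",r,"board mm",R.T@(r-c)*1000)
st=robot.state(); from scipy.spatial.transform import Rotation as Ro
T=Ro.from_quat(st["orientation"]).as_matrix(); print(np.round(T,3)); d=np.r_[r,.2]-st["ee_pos"]; print("cm in tool",T.T@d*100)
```

```text
c [0.52130228 0.09178029] yaw 20.00843873308971 res mm [[0.2, -0.7], [-2.1, 0.9], [0.2, 2.5], [1.7, -2.8]]
start [0.447 0.155]
b1 [0.476 0.075]
b2 [0.566 0.108]
end [0.595 0.028]
ring [0.46210873 0.12148242] board mm [-45.45792165  48.16295911]
[[-0.926  0.378 -0.   ]
 [ 0.378  0.926 -0.   ]
 [ 0.    -0.001 -1.   ]]
cm in tool [-38.18883607 -33.76594883   3.11832476]
```

```bash
python3 -m crank '[[-3,-2.7,0.2,0.12],[-6,-5.4,0.4,0.24],[-9,-8.1,0.6,0.36],[-12,-10.8,0.8,0.48],[-15,-13.5,1,0.6]]' -1
cat >> h.py <<'E'
from scipy.spatial.transform import Rotation as Ro
c0=np.array([.5213,.0918]); yaw=np.radians(20)
def BR(y=None):
    y=yaw if y is None else y
    return np.array([[np.cos(y),-np.sin(y)],[np.sin(y),np.cos(y)]])
def go(p):
    st=robot.state(); T=Ro.from_quat(st["orientation"]).as_matrix()
    roll=np.arctan2(T[1,1],T[0,1])-yaw
    print("t",round(st["clock"],2),"ee",np.round(st["ee_pos"],4),"board mm",np.round(BR().T@(st["ee_pos"][:2]-c0)*1000,1),"F",np.round(st["force"],1),"gap",round(st["finger_gap"],4))
    print("cm to go",np.round(T.T@(np.array(p)-st["ee_pos"])*100,2),"roll",round(roll,3),"tilt",np.round(T[:,2],3))
E
python3 -c "
from h import *
go([.462,.1215,.2])"
```

```text
clock: 0.77
ee_pos: [0.3246, 0.3951, 0.2212]
orientation: [0.477, 0.879, 0.0, -0.0]
force: [1.5, 0.7, -0.1]
finger_gap: 0.0253
grasp_force: 0.0
t 0.77 ee [0.3246 0.3951 0.2212] board mm [-81.1 352.2] F [ 1.5  0.7 -0.1] gap 0.0253
cm to go [-30.42  -3.42   2.11] roll 0.228 tilt [-0.  0. -1.]
```

```bash
python3 -m crank '[[-4,-0.4,0.2,0.1],[-8,-0.8,0.4,0.2],[-12,-1.2,0.6,0.228],[-16,-1.6,0.8,0.228],[-20,-2,1,0.228]]'
python3 -c "
from h import *
go([.462,.1215,.2])"
```

```text
clock: 1.18
ee_pos: [0.4181, 0.2171, 0.2115]
orientation: [0.571, 0.821, 0.0, -0.0]
force: [0.3, 1.0, -0.1]
finger_gap: 0.0002
grasp_force: 0.0
t 1.18 ee [0.4181 0.2171 0.2115] board mm [-54.1 153.1] F [ 0.3  1.  -0.1] gap 0.0002
cm to go [-10.49   0.8    1.15] roll 0.006 tilt [ 0.     0.001 -1.   ]
```

```bash
python3 -m crank '[[-2,0.2,0.2,0.006],[-4,0.4,0.4,0.006],[-5,0.5,0.6,0.006],[-6,0.6,0.8,0.006],[-6,0.6,1,0.006]]'
python3 - <<'E'
from h import *
go([.462,.1215,.2])
s=robot.snapshot("wrist"); im=s["image"].copy()
print(np.round(s["world_from_camera"],3).tolist(),s["fovy"])
im=cv2.resize(im,(800,600),interpolation=cv2.INTER_CUBIC)
for p in((-48,85),(-48,0),(48,0),(48,-85)):
    w=c0+BR()@np.array(p)/1000; q=to_pix(s,[*w,.008])/.64; cv2.circle(im,tuple(int(x) for x in q),3,(255,0,255),-1)
for x in(-92,92):
  for y in(-132,132):
    w=c0+BR()@np.array((x,y))/1000; q=to_pix(s,[*w,.026])/.64; cv2.circle(im,tuple(int(x) for x in q),3,(255,0,0),-1)
cv2.imwrite("pics/w1.png",im)
for r in robot.outline_of(s,"marker_ring"): print(round(r["score"],2),np.round(r["rect"],1),BR().T@(to_world(s,*r["rect"][:2],.024)[:2]-c0)*1000)
E
```

```text
clock: 1.6
ee_pos: [0.4447, 0.1635, 0.2012]
orientation: [0.574, 0.819, 0.0, 0.0]
force: [-0.5, -0.0, -0.6]
finger_gap: -0.0001
grasp_force: 0.0
t 1.6 ee [0.4447 0.1635 0.2012] board mm [-47.5  93.6] F [-0.5 -0.  -0.6] gap -0.0001
cm to go [-4.54  0.2   0.13] roll -0.002 tilt [ 0. -0. -1.]
[[0.94, -0.326, -0.097, 0.42], [0.34, 0.902, 0.265, 0.232], [0.001, -0.282, 0.959, 0.345], [0.0, 0.0, 0.0, 1.0]] 71.89202421194794
0.86 [258.4 204.2  46.4  43.5] [-41.76142956  55.07050147]
0.6 [165.3 183.8  33.2  26.6] [-158.25322346   82.33026845]
```

View pics/w1.png

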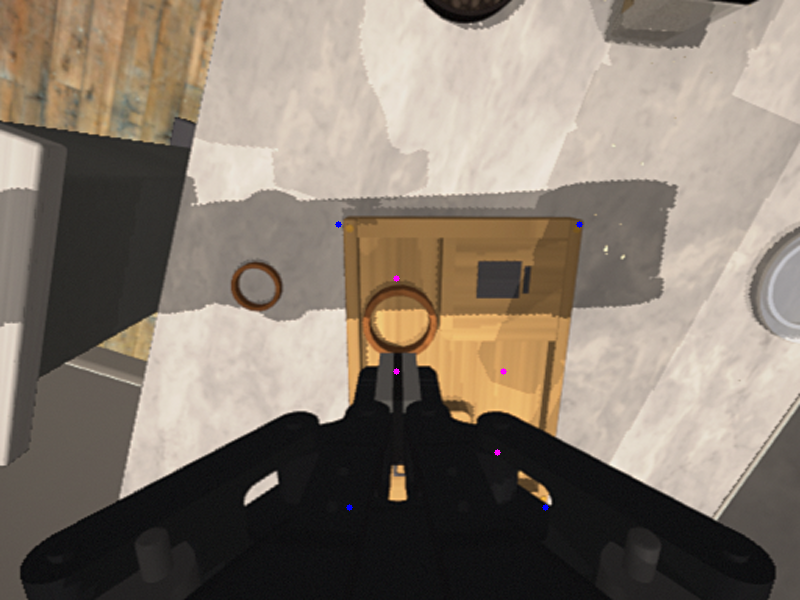

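Wrist view: the ring is at (400,318). The board's far edge is at row 218, about 6 px off my prediction at row 224, so the board lies roughly 2–5 mm from my estimate. I'll go above the ring and compare it with the fingertips up close.

```bash
python3 -m crank '[[-1.2,0.1,3,0],[-2.4,0.2,6,0],[-3.6,0.3,9,0],[-4.2,0.35,12,0],[-4.2,0.35,14.5,0]]'
python3 -m crank '[[0,0,0.3,0],[0,0,0.3,0],[0,0,0.3,0],[0,0,0.3,0],[0,0,0.3,0]]'
python3 - <<'E'
from h import *
go([.462,.1215,.05])
a=robot.snapshot("wrist"); ee=robot.state()["ee_pos"]; print("tip px",to_pix(a,ee)/.64)
for r in robot.outline_of(a,"marker_ring"): print(round(r["score"],2),np.round(r["rect"],1),BR().T@(to_world(a,*r["rect"][:2],.024)[:2]-c0)*1000)
cv2.imwrite("pics/w2.png",cv2.resize(a["image"],(800,600),interpolation=cv2.INTER_CUBIC))
E
```

```text
clock: 2.12
ee_pos: [0.4612, 0.1265, 0.0544]
orientation: [0.573, 0.819, -0.0, -0.0]
force: [0.7, 0.8, -0.0]
finger_gap: 0.0001
grasp_force: 0.0
clock: 2.53
ee_pos: [0.4627, 0.1275, 0.055]
orientation: [0.573, 0.819, 0.001, 0.001]
force: [-0.5, -0.1, 0.1]
finger_gap: 0.0
grasp_force: 0.0
t 2.53 ee [0.4627 0.1275 0.055 ] board mm [-42.8  53.6] F [-0.5 -0.1  0.1] gap 0.0
cm to go [-0.54 -0.28  0.5 ] roll 0.001 tilt [ 0.003  0.002 -1.   ]
tip px [395.91943543 376.0358797 ]
0.73 [250.8 217.4  83.9  76.1] [-44.83523248  55.98372139]
0.71 [ 88.8 180.4  64.9  53.2] [-154.26502484   82.917374  ]
```

View pics/w2.png

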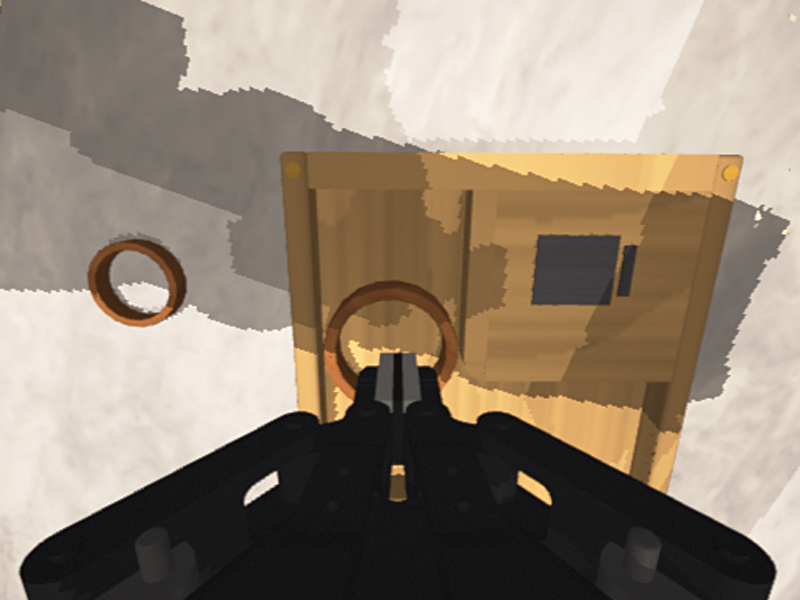

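The wrist close-up shows the fingertips at (398,365) above the ring's hole, with the ring's centre at about (391,346). That is within the play after a 2 mm sideways nudge. The board's far corners are at (280,153) and (743,155).

```bash
python3 -m crank '[[0,-0.2,0.6,0],[0,-0.2,1.4,0],[0,-0.2,2.2,0],[0,-0.2,3,0],[0,-0.2,3.3,0]]'
python3 -m crank '[[0,0,0.2,0],[0,0,0.4,0],[0,0,0.6,0],[0,0,0.8,0],[0,0,0.8,0]]'
python3 - <<'E'
from h import *
go([.462,.1215,.012])
a=robot.snapshot("wrist")
cv2.imwrite("pics/w3.png",cv2.resize(a["image"],(800,600),interpolation=cv2.INTER_CUBIC))
E
```

```text
clock: 3.05
ee_pos: [0.4587, 0.1254, 0.0185]
orientation: [0.574, 0.819, -0.001, -0.001]
force: [-0.8, 0.1, -0.0]
finger_gap: 0.0002
grasp_force: 0.0
clock: 3.47
ee_pos: [0.4597, 0.1258, 0.0121]
orientation: [0.574, 0.819, -0.0, -0.0]
force: [0.3, -0.1, 1.0]
finger_gap: -0.0002
grasp_force: 0.0
t 3.47 ee [0.4597 0.1258 0.0121] board mm [-46.3  53. ] F [ 0.3 -0.1  1. ] gap -0.0002
cm to go [-0.48  0.07  0.01] roll -0.0 tilt [-0. -0. -1.]
```

View pics/w3.png

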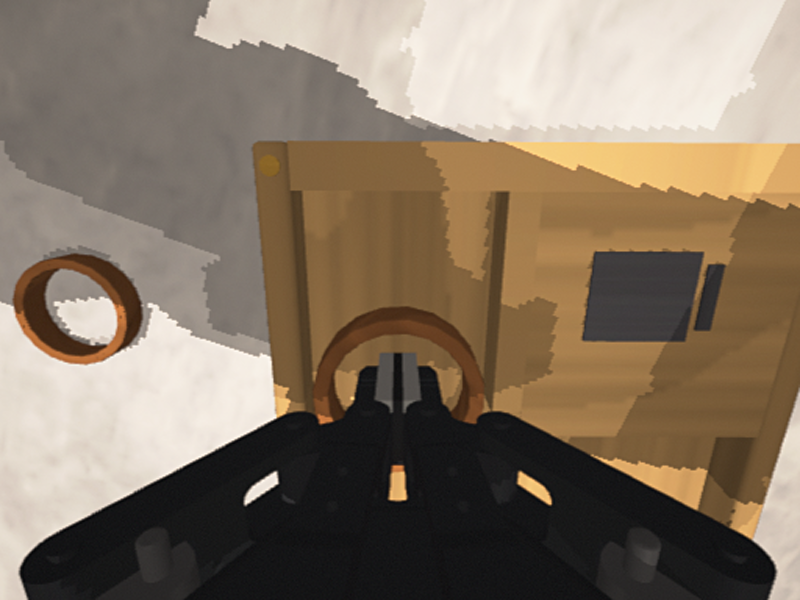

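The fingers are inside the ring, and the ring surrounds them. Next I'll refine the board's position from the near groove corners, (290,191) and (508,191), and the board corner, (254,143).

Run:
```python
from h import *
a=robot.snapshot("wrist")
for px,b in(((254,143),(-92,132)),((290,191),(-81,118)),((508,191),(-15,118)),((498,330),(-15,None))):
    w=to_world(a,px[0]*.64,px[1]*.64,.026)[:2]; print(b,np.round(BR().T@(w-c0)*1000,1))
```

```text
(-92, 132) [-88.  135.4]
(-81, 118) [-78.4 121.8]
(-15, 118) [-12.3 121.8]
(-15, None) [-12.3  76.9]
```

```bash
sed -i 's/^c0=.*/c0=np.array([.5213,.0918])+np.array([[.94,-.342],[.342,.94]])@[.0025,.0032]/' h.py
sed -i 's/^yaw=/yaw=/; s/; yaw=/\nyaw=/' h.py; grep -q '^yaw' h.py || sed -i '/^c0=/a yaw=np.radians(20)' h.py
python3 -m crank '[[-0.8,0.05,0,0],[-1.6,0.05,0,0],[-2.4,0.05,0,0],[-3.2,0.05,0,0],[-4,0.05,0,0]]'
python3 -m crank '[[-0.4,0,0,0],[-0.8,0,0,0],[-1.1,0,0,0],[-1.3,0,0,0],[-1.5,0,0,0]]'
python3 - <<'E'
from h import *
w=c0+BR()@np.array([-.048,-.010]); go([*w,.012])
for n in("top","wrist"):
  a=robot.snapshot(n)
  for r in robot.outline_of(a,"marker_ring"): print(n,round(r["score"],2),np.round(r["rect"],1),BR().T@(to_world(a,*r["rect"][:2],.024)[:2]-c0)*1000)
E
```

```text
clock: 3.98
ee_pos: [0.4744, 0.0872, 0.0124]
orientation: [0.574, 0.819, 0.0, 0.0]
force: [-1.0, 1.5, 1.4]
finger_gap: 0.0004
grasp_force: 0.3
clock: 4.4
ee_pos: [0.4791, 0.0743, 0.0123]
orientation: [0.573, 0.819, -0.0, -0.0]
force: [0.4, 0.1, -0.4]
finger_gap: -0.0002
grasp_force: 0.4
t 4.4 ee [0.4791 0.0743 0.0123] board mm [-48.1  -5.2] F [ 0.4  0.1 -0.4] gap -0.0002
cm to go [-0.48  0.01  0.03] roll 0.0 tilt [-0.  0. -1.]
top 0.63 [323.1 202.5  28.1  27.8] [-156.08490722 -192.9413182 ]
wrist 0.91 [254.8 215.1 113.1 101.5] [-47.63790724  15.54875389]
wrist 0.66 [38.9 99.2 77.7 82.3] [-149.02168117   73.84837197]
wrist 0.21 [330.6 173.5 359.3 347. ] [-9.152557   38.13571707]
```

```bash
cat >> h.py <<'E'
def ring():
  a=robot.snapshot("wrist")
  for r in robot.outline_of(a,"marker_ring")[:1]:
    u,v,w,h=r["rect"]; f=lambda u,v: BR().T@(to_world(a,u,v,.024)[:2]-c0)*1000
    print("ring score",round(r["score"],2),"x",np.round(f(u,v)[0],1),"y from far edge",np.round(f(u,v-h/2)[1]-31,1))
  return a
E
python3 -c "
from h import *
ring()"
python3 -m crank '[[-0.2,0,0,0],[-0.4,0,0,0],[-0.5,0,0,0],[-0.6,0,0,0],[-0.6,0,0,0]]'
python3 -c "
from h import *
go([.5,.1,.012]);ring()"
```

```text
ring score 0.6 x -148.8 y from far edge 61.7
clock: 5.12
ee_pos: [0.4811, 0.0683, 0.0122]
orientation: [0.574, 0.819, -0.0, -0.0]
force: [0.3, 0.7, 0.2]
finger_gap: 0.0004
grasp_force: 0.0
t 5.12 ee [0.4811 0.0683 0.0122] board mm [-48.3 -11.5] F [0.3 0.7 0.2] gap 0.0004
cm to go [2.33 2.86 0.02] roll -0.0 tilt [-0. -0. -1.]
ring score 0.96 x -148.5 y from far edge 61.0
```

```bash
sed -i 's/for r in robot.outline_of(a,"marker_ring")\[:1\]:/for r in robot.outline_of(a,"marker_ring")[:3]:/' h.py
python3 -m crank '[[-0.1,0,0,0],[-0.2,0,0,0],[-0.3,0,0,0],[-0.3,0,0,0],[-0.3,0,0,0]]'
python3 - <<'E'
from h import *
go([.5,.1,.012]);a=ring()
cv2.imwrite("pics/w4.png",cv2.resize(a["image"],(800,600),interpolation=cv2.INTER_CUBIC))
E
```

```text
clock: 5.63
ee_pos: [0.4821, 0.0657, 0.0123]
orientation: [0.574, 0.819, -0.0, 0.0]
force: [-0.6, 0.1, -0.1]
finger_gap: 0.0
grasp_force: 0.0
t 5.63 ee [0.4821 0.0657 0.0123] board mm [-48.2 -14.4] F [-0.6  0.1 -0.1] gap 0.0
cm to go [2.62 2.85 0.03] roll -0.0 tilt [-0. -0. -1.]
ring score 0.85 x -47.6 y from far edge 2.0
ring score 0.84 x -148.1 y from far edge 60.3
ring score 0.21 x -9.9 y from far edge 73.9
```

View pics/w4.png

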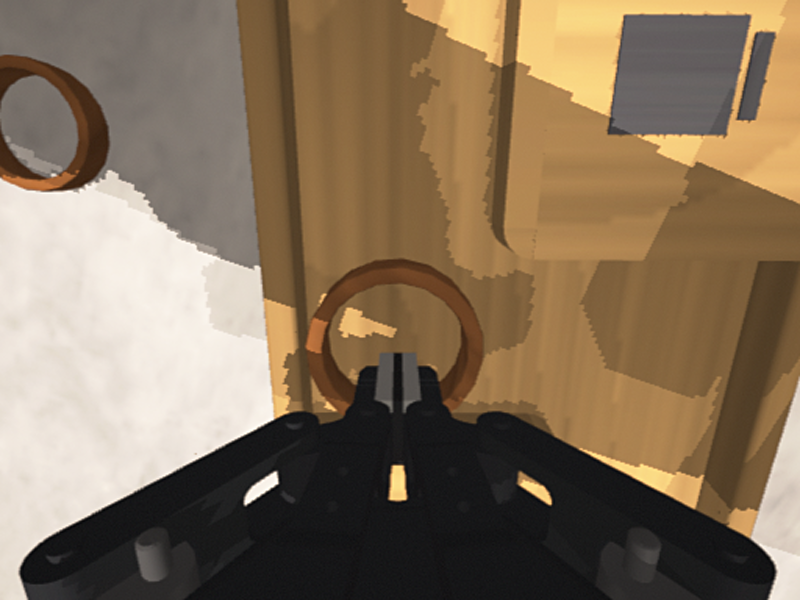

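The ring's far edge (row 260) is now level with the crossing leg's wall (row 260), so it's almost at bend 1. I'll push slightly more, then go across.

```bash
python3 -m crank '[[-0.1,0,0,0],[-0.2,0,0,0],[-0.2,0,0,0],[-0.2,0,0,0],[-0.2,0,0,0]]'
python3 -c "
from h import *
go([.5,.1,.012]);ring()"
```

```text
clock: 6.15
ee_pos: [0.4827, 0.0641, 0.0123]
orientation: [0.573, 0.819, -0.0, -0.0]
force: [-1.0, 1.3, 0.4]
finger_gap: -0.0002
grasp_force: 0.7
t 6.15 ee [0.4827 0.0641 0.0123] board mm [-48.2 -16. ] F [-1.   1.3  0.4] gap -0.0002
cm to go [2.78 2.85 0.03] roll 0.0 tilt [-0.  0. -1.]
ring score 0.94 x -47.9 y from far edge 0.9
ring score 0.81 x -148.1 y from far edge 60.4
```

```bash
python3 -m crank '[[0.4,0.6,0,0],[0.8,1.2,0,0],[1.2,1.8,0,0],[1.4,2.4,0,0],[1.4,3.2,0,0]]'
python3 -m crank '[[0,0.8,0,0],[0,1.6,0,0],[0,2.4,0,0],[0,3.2,0,0],[0,4,0,0]]'
python3 -c "
from h import *
go([.5,.1,.012]);ring()"
```

```text
clock: 6.67
ee_pos: [0.5084, 0.0891, 0.0122]
orientation: [0.573, 0.819, -0.0, -0.0]
force: [-1.3, 0.5, 0.1]
finger_gap: 0.0002
grasp_force: 0.3
clock: 7.08
ee_pos: [0.5465, 0.1018, 0.0122]
orientation: [0.574, 0.819, -0.0, 0.0]
force: [-1.1, -0.8, 0.1]
finger_gap: -0.0002
grasp_force: 0.3
t 7.08 ee [0.5465 0.1018 0.0122] board mm [24.6 -2.4] F [-1.1 -0.8  0.1] gap -0.0002
cm to go [ 1.42 -4.44  0.02] roll -0.0 tilt [-0. -0. -1.]
ring score 0.68 x 14.5 y from far edge 2.1
```

```bash
python3 -m crank '[[0,0.7,0,0],[0,1.4,0,0],[0,2.1,0,0],[0,2.7,0,0],[0,3.1,0,0]]'
python3 -m crank '[[0,0.1,0,0],[0,0.2,0,0],[0,0.3,0,0],[0,0.4,0,0],[0,0.4,0,0]]'
python3 -c "
from h import *
go([.5,.1,.012]);ring()"
```

```text
clock: 7.6
ee_pos: [0.5757, 0.1127, 0.0123]
orientation: [0.573, 0.819, 0.0, 0.0]
force: [-1.0, 0.8, 0.3]
finger_gap: -0.0003
grasp_force: 0.3
clock: 8.02
ee_pos: [0.5786, 0.1137, 0.0123]
orientation: [0.574, 0.819, 0.0, 0.0]
force: [0.3, -0.1, 0.0]
finger_gap: 0.0001
grasp_force: 0.0
t 8.02 ee [0.5786 0.1137 0.0123] board mm [58.8 -2.2] F [ 0.3 -0.1  0. ] gap 0.0001
cm to go [ 1.4  -7.85  0.03] roll -0.0 tilt [ 0.  0. -1.]
ring score 0.88 x 49.9 y from far edge 2.0
```

```bash
python3 -m crank '[[-0.4,-0.4,0,0],[-1,-0.8,0,0],[-1.8,-1,0,0],[-2.6,-1,0,0],[-3.4,-1,0,0]]'
python3 -m crank '[[-0.8,0,0,0],[-1.6,0,0,0],[-2.4,0,0,0],[-3.2,0,0,0],[-3.8,0,0,0]]'
python3 -c "
from h import *
go([.5,.1,.012]);ring()"
```

```text
clock: 8.53
ee_pos: [0.581, 0.0769, 0.0124]
orientation: [0.574, 0.819, -0.0, 0.0]
force: [0.5, -0.0, -0.6]
finger_gap: -0.0002
grasp_force: 0.2
clock: 8.95
ee_pos: [0.5942, 0.0414, 0.0123]
orientation: [0.574, 0.819, -0.0, 0.0]
force: [-0.1, 0.5, 1.0]
finger_gap: -0.0003
grasp_force: 0.3
t 8.95 ee [0.5942 0.0414 0.0123] board mm [ 48.8 -75.5] F [-0.1  0.5  1. ] gap -0.0003
cm to go [ 8.73 -6.85  0.03] roll -0.001 tilt [ 0. -0. -1.]
ring score 0.98 x 49.8 y from far edge -61.1
ring score 0.77 x -106.7 y from far edge -165.1
```

Ring at about y = −61, and it needs to reach −87.

```bash
python3 -m crank '[[-0.5,0,0,0],[-1,0,0,0],[-1.5,0,0,0],[-1.9,0,0,0],[-2.2,0,0,0]]'
python3 -m crank '[[-0.1,0,0,0],[-0.2,0,0,0],[-0.3,0,0,0],[-0.4,0,0,0],[-0.4,0,0,0]]'
python3 -c "
from h import *
go([.5,.1,.012]);ring()"
```

```text
clock: 9.47
ee_pos: [0.6015, 0.0213, 0.0123]
orientation: [0.574, 0.819, -0.0, 0.0]
force: [-0.4, 0.5, -0.8]
finger_gap: -0.0002
grasp_force: 0.2
clock: 9.88
ee_pos: [0.6028, 0.0181, 0.0123]
orientation: [0.574, 0.819, -0.0, 0.0]
force: [0.1, 0.6, 0.2]
finger_gap: 0.0001
grasp_force: 0.1
t 9.88 ee [0.6028 0.0181 0.0123] board mm [  48.8 -100.3] F [0.1 0.6 0.2] gap 0.0001
cm to go [11.21 -6.85  0.03] roll -0.0 tilt [ 0. -0. -1.]
ring score 0.85 x -100.8 y from far edge -172.3
ring score 0.81 x 50.8 y from far edge -83.0
```

```bash
python3 -m crank '[[-0.1,0,0,0],[-0.2,0,0,0],[-0.3,0,0,0],[-0.3,0,0,0],[-0.3,0,0,0]]'
python3 -c "
from h import *
go([.5,.1,.012]);ring()"
python3 -m crank '[[-0.05,0,0,0],[-0.1,0,0,0],[-0.15,0,0,0],[-0.2,0,0,0],[-0.2,0,0,0]]'
python3 -c "
from h import *
go([.5,.1,.012]);ring()"
```

```text
clock: 10.4
ee_pos: [0.6031, 0.0176, 0.0122]
orientation: [0.573, 0.82, 0.001, -0.001]
force: [-3.9, 5.8, 2.9]
finger_gap: -0.0004
grasp_force: 3.3
t 10.4 ee [0.6031 0.0176 0.0122] board mm [  49.  -100.9] F [-3.9  5.8  2.9] gap -0.0004
cm to go [11.28 -6.85  0.05] roll 0.002 tilt [-0.002  0.002 -1.   ]
ring score 0.61 x -99.8 y from far edge -173.2
ring score 0.6 x 49.8 y from far edge -83.2
clock: 10.92
ee_pos: [0.6032, 0.0174, 0.0121]
orientation: [0.572, 0.82, 0.001, -0.002]
force: [-6.3, 9.7, 4.6]
finger_gap: 0.0002
grasp_force: 5.6
t 10.92 ee [0.6032 0.0174 0.0121] board mm [  49.  -101.1] F [-6.3  9.7  4.6] gap 0.0002
cm to go [11.31 -6.84  0.08] roll 0.003 tilt [-0.003  0.004 -1.   ]
ring score 0.95 x 49.6 y from far edge -84.3
ring score 0.68 x -100.2 y from far edge -172.5
```

The wall is reached: the fingers have stopped and the force is climbing. I'll back off inside the hole, lift straight up, and look.

```bash
python3 -m crank '[[0.5,0,0,0],[1,0,0,0],[1.3,0,0,0],[1.3,0,0,0],[1.3,0,0,0]]'
python3 -m crank '[[0,0,-0.8,0],[0,0,-1.6,0],[0,0,-2.6,0],[0,0,-4.5,0],[0,0,-7,0]]'
python3 -m crank '[[2,0,-2,0],[4,0,-4,0],[7,0,-6,0],[10,0,-6,0],[10,0,-6,0]]'
python3 - <<'E'
from h import *
go([.5,.1,.012]);a=ring()
s=robot.snapshot("top"); print(np.round([to_pix(s,[*(c0+BR()@[.048,-.087]),.024])],1))
t=cv2.resize(s["image"][100:250,170:370],(800,600),interpolation=cv2.INTER_CUBIC)
w=cv2.resize(a["image"],(400,300)); t=cv2.resize(t,(400,300))
cv2.imwrite("pics/f.png",np.hstack([w,t]))
E
```

```text
clock: 11.43
ee_pos: [0.6001, 0.0255, 0.0123]
orientation: [0.574, 0.819, -0.0, 0.0]
force: [-0.8, 0.0, 0.8]
finger_gap: -0.0001
grasp_force: 0.0
clock: 11.85
ee_pos: [0.5991, 0.0254, 0.0826]
orientation: [0.574, 0.819, -0.001, -0.001]
force: [0.1, 0.3, 0.4]
finger_gap: -0.0001
grasp_force: 0.0
clock: 12.27
ee_pos: [0.5649, 0.1274, 0.1449]
orientation: [0.57, 0.821, 0.003, -0.0]
force: [-0.5, 2.9, -1.7]
finger_gap: -0.0
grasp_force: 0.0
t 12.27 ee [0.5649 0.1274 0.1449] board mm [50.7 15.3] F [-0.5  2.9 -1.7] gap -0.0
cm to go [-0.35 -7.1  13.26] roll 0.008 tilt [ 0.002  0.005 -1.   ]
ring score 0.89 x -152.0 y from far edge 64.8
ring score 0.52 x -156.2 y from far edge -163.8
[[266.3 150.2]]
```

View pics/f.png

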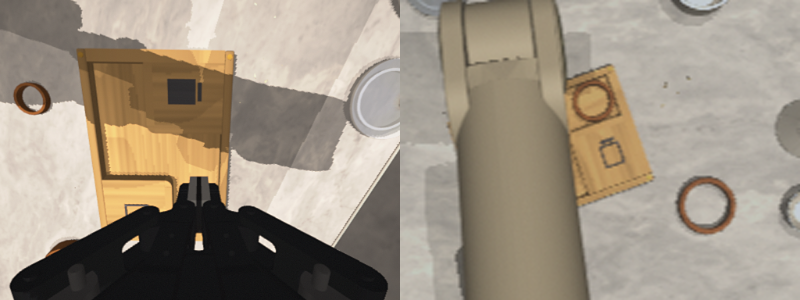

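Run:
```python
from h import *
s=robot.snapshot("top")
cv2.imwrite("pics/g.png",cv2.resize(s["image"][130:190,240:300],(600,600),interpolation=cv2.INTER_CUBIC))
```

```text
(no output)
```

View pics/g.png

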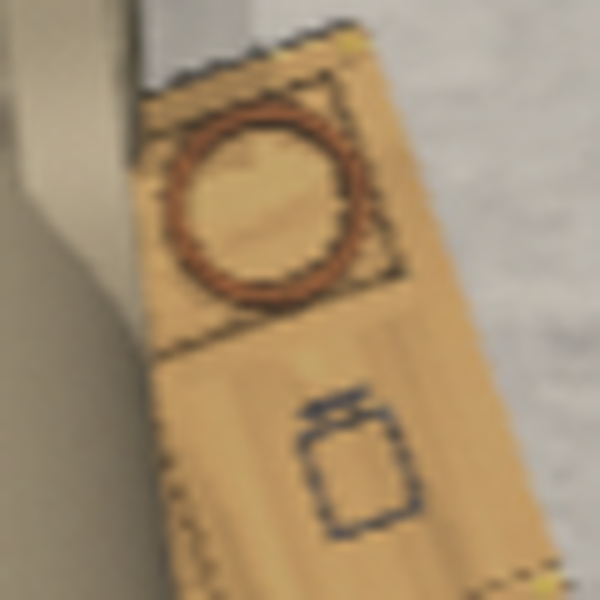

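The ring (centre about (268,203), right edge about 370) touches the end wall line, and the outlined jar is beside it.

```bash
python3 -m crank '[[0,0,0,0],[0,0,0,0],[0,0,0,0],[0,0,0,0],[0,0,0,0]]'; python3 -c "
from rig import robot
print(robot.finish_job())"
```

```text
clock: 12.88
ee_pos: [0.5658, 0.1193, 0.1421]
orientation: [0.574, 0.819, -0.0, -0.0]
force: [0.3, 0.6, 0.0]
finger_gap: 0.0001
grasp_force: 0.0
the job is handed in; nothing more can be done
None
```

The middle-sized ring was pushed round both bends and sits against the end wall beside the outlined empty jar; the hand is clear, and I handed the job in at about 13 s (no verdict came back).

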